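# Centre an instrument bridge on the gauge stage

## Robot

A 6-joint arm with a two-finger parallel gripper is mounted at the origin on the work surface. World frame = base frame: x ahead of the robot, y to its left, z up, the work surface at z = 0. Lengths are in m, angles in rad, forces in N, time in s.
With the tool pointing down it reaches from about 0.375 to 0.975 m from the base axis. Payload 3.8 kg.
Tool frame: the origin (TCP) lies at the very end of the fingers, on their centre line; the grasp point (between the pads) lies 19 mm behind it; z points along the fingers, y is the line along which they close (so a half turn about z gives the same grasp; the last joint's range is limited). The gripper opens to 85 mm and grips with 20 to 120 N. Pads are 22 mm wide; open, the fingers measure 114 mm over their backs; the gripper's body (76 mm by 85 mm) begins 54 mm behind the grasp point. The pads swing forward as they close: fully open they stand 13 mm farther back than shut.
Start: joints at [1.239, 0.264, 1.604, -0, 1.274, -0.037], TCP at [0.196, 0.646, 0.231] pointing down, gripper open.
Joint ranges: [-2.63, 2.63], [-0.94, 2.18], [0.31, 2.57], [-1.31, 4.45], [0, 2.66], [-2.55, 2.55]. Speed limits (rad/s): [2.57, 2.57, 3.14, 3.14, 3.14, 3.14].

## Interface

Orientations are given as a rotation vector (axis times angle).
In Python, from workcell import bot, vision gives the robot as it stands. The module is installed in compiled form; this text tells all that it offers.
- The arm moves only by the tool play_rows, never from a script. Its argument "moves" is a list that holds one entry, the list of rows, each a list of 7 numbers: the turn, a rotation vector about the tool's x, y, z as a fraction of full scale, then the shift along the tool's x, y, z as a fraction of full scale, then the finger opening in mm, from 0 to 85.4. In form: [[[ax, ay, az, x, y, z, jaw], ...]]. A call has 1 to 5 rows; each row shifts and turns the commanded pose from where the row before left it, along the tool's axes as they then stand; what a row does not reach is not made up. Full scale, the value 1, is 0.1 m for a shift and 0.5 rad for a turn. A row lasts 1/12 s, in which the tool goes at most 41.7 mm and 7.16 degrees, less where a joint would pass 70% of its speed; a pose out of reach is approached as far as the arm can. A call with a number of a shift or a turn outside -1 to 1 is refused whole. A call with a gripper value outside its range is refused whole. The fingers move at their own pace and stop on an object; "newtons" is the grip in N (left out, the last holds). Time passes only in rows, so rows that do not move let the fingers close. It gives the time, the measured TCP pose, the force, the opening and the grip force at its end, in the units of the state.
- bot.read_state(): the state, without advancing time (a new reading comes with each control period).
- vision.read_camera(name): name is "side" or "top"; returns a dict with "image" (480x640x3 uint8, red, green, blue), "depth" (480x640 float32, m along the optical axis (not along the pixel's ray), 0 where there is no reading), "K" (3x3 intrinsics, pixels), "dist" ([k1, k2, p1, p2, k3] as OpenCV has them; the pictures are not rectified), "R" (3x3) and "t" (3): a world point X has camera coordinates R X + t. Camera axes: x right, y down, z forward; pixel columns grow to the right and rows downward; lengths in m; the calibration is good to about 2 mm. A picture is of the moment at which its call begins.
- bot.finish_job(): hands the job in; it is judged then, once.
The state is a dict: "time": time; "q": joint angles; "joint_vel": joint speeds; "joint_torque": joint torques, N m; "tool_pos": TCP position; "tcp_rot": TCP orientation; "wrist_force": force on the tool from outside, world axes, zero at the start; "torque": the same for the moment, N m; "width": opening from 0.0 (shut) to 1.0 (fully open); "grip_force": force on a finger pad.
Only numpy, scipy, OpenCV 4.12 (cv2) and the standard library are available. Lean on these libraries where they do the work, as an engineer would, in place of code of your own. Each camera call takes 0.05 s, during which the arm holds its last target. There are 200 camera calls.

## Task

Pull the gauge's sliding carriage all the way out by its black handle post and gently set the small dark wooden instrument bridge (saddle side up, either way round) lengthwise on the carriage's narrow raised rail, in line with it and centred across its width and between the two end stops; do not drop it. Then push the carriage fully home under the dial so that the bridge ends up flat and still centred, and let go. Leave the other things on the bench where they are.

Things in the scene. Friction and masses are not known exactly. Their poses are not given: they have to be found in the camera images.
- bridge: Stringed-instrument bridge of dark wood, loose, about 50 g: 110 mm long (y) x 30 mm wide (x), end wings 9 mm thick, the middle 56 mm of its length 14 mm thick, with a thin white saddle strip and four white dots on top. Origin at the centre of its underside, z up. Lies flat on the bench, saddle up.
- gauge: Fixed grey gauge, place and yaw vary: base 200 mm (x) x 310 mm (y, -140 to +170) x 20 mm high; a portal across x at y = +65 to +115 mm (columns at x = +-85 mm, beam 100 to 130 mm high, dial on it to 183 mm, probe tip at 72 mm). Origin at the underside, on the bench; the carriage is pulled out towards its -y.
- carriage (a joint): Slide of the aluminium carriage in m: 0 = fully home (rail centre under the dial), 0.15 = all the way out (end stop of the slide). It moves along the gauge's -y as it grows and stays where it is left; about 2 N moves it.
- rail (a point): On the carriage: centre of the top face of the narrow dark steel rail, 46 mm above the bench, axes as the gauge's. Rail 24 mm wide (x), 128 mm long (y), 14 mm above the carriage plate (120 x 150 mm). At each end a dark steel stop (50 mm in x, 10 mm thick), inner face 64 mm from the centre, 10 mm above the rail top: a centred bridge has 9 mm to spare at each end.
- handle (a point): On the carriage: centre of the top of the upright black round handle post, 24 mm diameter, 58 mm tall above a small bracket, top 90 mm above the bench; it stands 110 mm from the rail centre towards the gauge's -y.
- blank: Bystander: plain flat fretboard blank of dark wood, 135 (y) x 34 (x) x 9 mm, no saddle; lies near the bridge and may be in either of two places. Origin at the centre of its underside.
- bottle: Bystander: white closed glue bottle, 44 mm diameter, 110 mm tall. Origin at its underside.
- tin: Bystander: flat round steel tin, 50 mm diameter, 22 mm high. Origin at its underside.
- jar: Bystander: glass jar with steel cap, 60 mm diameter, 70 mm tall. Origin at its underside.
- screwdriver: Bystander: screwdriver about 200 mm long, lying at the right.
- wrench: Bystander: wrench, 160 mm long, lying at the left.
- hammer: Bystander: hammer lying at the left.
- mug: Bystander: white mug, 76 mm diameter, 90 mm tall, at the left.
Not all that is in view belongs to the job. What is shaped like the bridge but orange is not meant.

How it is judged:
On the way, in this order (a step that is already met when the one before it is completed fails the run):
1. the carriage is pulled all the way out, the bridge not yet on it (value of joint carriage above 0.135 m and distance between bridge and rail above 0.09 m), for 0.1 s.
2. the bridge lies flat, released, on the rail between the stops while the carriage is still out (x of bridge in the frame of rail between -0.01 and 0.01 m and y of bridge in the frame of rail between -0.01 and 0.01 m and z of bridge in the frame of rail between -0.003 and 0.003 m and angle between the y axis of bridge and the y axis of rail, either way round below 0.15 rad and angle between bridge's own z axis and vertical below 0.08 rad and contact force between the fingers and bridge below 0.1 N and value of joint carriage above 0.11 m), for 0.2 s.
3. the carriage is pushed fully home (value of joint carriage below 0.006 m), for 0.1 s.
At the end, for the whole second after the job is handed in: Carriage home (joint below 6 mm); bridge flat, saddle up, released and at rest on the rail (height within 3 mm, tilt under 0.06 rad), centred within 5 mm both across the rail and along it between the stops, in line with the rail within 0.08 rad, either way round (x of bridge in the frame of rail between -0.005 and 0.005 m and y of bridge in the frame of rail between -0.005 and 0.005 m and z of bridge in the frame of rail between -0.003 and 0.003 m and angle between the y axis of bridge and the y axis of rail, either way round below 0.08 rad and angle between bridge's own z axis and vertical below 0.06 rad and contact force between the fingers and bridge below 0.1 N and value of joint carriage below 0.006 m and linear speed of bridge below 0.02 m/s); the robot touches nothing.
It fails at once if the bridge is dropped or flung (moves faster than 0.45 m/s while not touched by the fingers) (contact force between the fingers and bridge below 0.05 N and linear speed of bridge above 0.45 m/s).
It fails at once if another thing on the bench is displaced by more than 25 mm (distance of any of blank, bottle, tin, jar, screwdriver, wrench, hammer, mug from where it was at the start of the episode above 0.025 m).
It also fails if it takes over 67 s, if anything falls off the work surface, if the arm or the gripper's body presses on something with over 40 N, if the wrist force passes 120 N, or if a joint passes its speed limit or range.

## Working session

There is one attempt and no reset: what is moved stays moved. The work goes in short steps, Python scripts to look and compute and a tool call to move; the robot and the scene stay as the last step left them, time stands still between calls to the robot, and variables do not carry over. Pictures are saved under pics/ and viewed, at most 10 in all, crops included, and the job is handed in when it is done.

Besides the shell and the picture viewer there is one more tool, called after "Call:" as name(argument=value, ...) on one line, values as JSON. play_rows: Moves the arm, as the interface text tells. Its arguments: {"type":"object","properties":{"moves":{"type":"array","items":{"type":"array","items":{"type":"array","items":{"type":"number"}}}},"newtons":{"type":"number"}},"required":["moves"]}

```bash
mkdir -p pics; cat > h.py <<'E'
import numpy as np, cv2
from workcell import bot, vision
def cam(n):
    c=vision.read_camera(n); return c
def ray(c,uv,z):
    uv=np.array(uv,float).reshape(-1,1,2)
    n=cv2.undistortPoints(uv,np.array(c["K"]),np.array(c["dist"])).reshape(-1,2)
    R=np.array(c["R"]);t=np.array(c["t"])
    d=np.c_[n,np.ones(len(n))]@R; o=-R.T@t
    return o+d*((z-o[2])/d[:,2])[:,None]
def pts(c):
    h,w=c["depth"].shape
    u,v=np.meshgrid(np.arange(w),np.arange(h))
    n=cv2.undistortPoints(np.stack([u,v],-1).reshape(-1,1,2).astype(float),np.array(c["K"]),np.array(c["dist"])).reshape(-1,2)
    p=np.c_[n,np.ones(len(n))]*c["depth"].reshape(-1,1)
    return ((p-np.array(c["t"]))@np.array(c["R"])).reshape(h,w,3)
def save(n,im): cv2.imwrite("pics/"+n,im[...,::-1])
E
python3 - <<'E'
from h import *
for n in("top","side"):
    c=cam(n); save(n+"0.png",c["image"]); print(n,c["K"],c["dist"],-np.array(c["R"]).T@c["t"])
    np.savez(n+"0.npz",**{k:np.array(v) for k,v in c.items()})
print(bot.read_state())
E
```

```text
top [[465.91814187   0.         318.9896494 ]
 [  0.         465.91814187 240.33439836]
 [  0.           0.           1.        ]] [-0.07430695  0.          0.          0.          0.        ] [ 0.22456429 -0.0358743   1.44412348]
side [[489.3140965    0.         327.73406448]
 [  0.         489.3140965  236.68367576]
 [  0.           0.           1.        ]] [-0.00591119  0.          0.          0.          0.        ] [ 1.09265894e-04 -6.21875021e-01  1.01612920e+00]
{'time': 0.1, 'q': array([ 1.23908286e+00,  2.64671060e-01,  1.60525663e+00,  2.10648753e-06,
        1.27370070e+00, -3.69401605e-02]), 'joint_vel': array([-7.97530604e-04, -1.16419025e-03, -3.44247676e-03, -1.60379928e-03,
        4.41668128e-05, -4.09262159e-04]), 'joint_torque': array([ 2.68878794e-04, -5.16711903e+01, -3.68587303e+01,  6.26492010e-05,
        6.40660117e-03,  3.97393410e-05]), 'tool_pos': array([0.19591206, 0.64524491, 0.23008071]), 'tcp_rot': array([-0.4612999 , -3.10715952,  0.00314259]), 'wrist_force': array([-0.0257414 , -0.11488863,  0.27752937]), 'torque': array([ 0.00761405, -0.06022591,  0.05635996]), 'grip_force': 0.0, 'width': 0.9994021058971132}
```

View pics/top0.png

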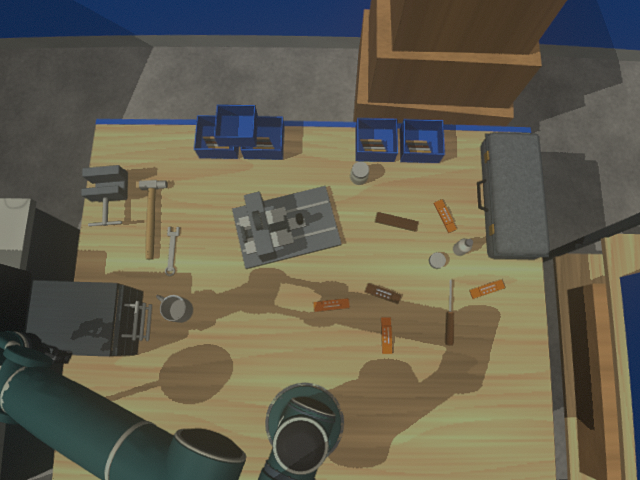

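View pics/side0.png

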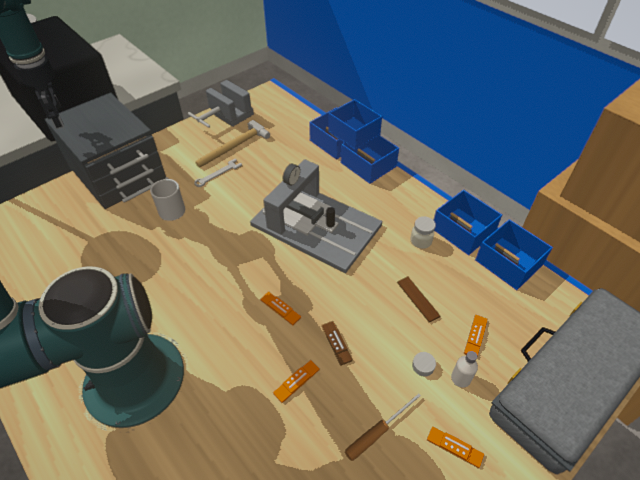

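The top view shows the gauge around (290,225), with the handle post near (300,218) and the slide-out direction to the right. The dark bridge with its white dots is at (383,292) and the blank at (397,221). In the side view the bridge is at (337,342) and the handle at (331,215).

```bash
cat > m.py <<'E'
from h import *
def rect(P):
    r=cv2.minAreaRect((P[:,:2]*1000).astype(np.float32)); return r
def load(n): return dict(np.load(n+"0.npz"))
E
python3 - <<'E'
from m import *
T,S=load("top"),load("side")
boxes={"top":dict(g=(225,180,352,275),b=(358,278,410,308)),"side":dict(g=(245,155,390,275),b=(315,315,360,368))}
G=[];
for n,c in(("top",T),("side",S)):
    P=pts(c); im=c["image"].astype(int)
    x0,y0,x1,y1=boxes[n]["g"]; p=P[y0:y1,x0:x1].reshape(-1,3); 
    g=p[(p[:,2]>.013)&(p[:,2]<.2)]
    print(n,"gauge",len(g),rect(g[(g[:,2]<.03)]),"floor z",np.median(p[p[:,2]<.01][:,2]))
    x0,y0,x1,y1=boxes[n]["b"]; sub=c["image"][y0:y1,x0:x1]; p=P[y0:y1,x0:x1]
    hsv=cv2.cvtColor(sub,cv2.COLOR_RGB2HSV)
    m=(p[...,2]>.0045)&(p[...,2]<.025); nn,lab,st,ce=cv2.connectedComponentsWithStats(m.astype(np.uint8)); k=1+np.argmax(st[1:,4])
    b=p[lab==k]; print(n,"bridge",len(b),rect(b),b[:,2].min(),b[:,2].max())
    # handle
    h=p=P[boxes[n]["g"][1]:boxes[n]["g"][3],boxes[n]["g"][0]:boxes[n]["g"][2]].reshape(-1,3)
    ii=c["image"][boxes[n]["g"][1]:boxes[n]["g"][3],boxes[n]["g"][0]:boxes[n]["g"][2]].reshape(-1,3).max(1)
    hh=h[(h[:,2]>.083)&(h[:,2]<.096)&(ii<60)]; print("handle",len(hh),hh.mean(0),np.ptp(hh,axis=0))
    im=c["image"]; x0,y0,x1,y1=(boxes[n]["b"]); a=cv2.resize(im[y0-5:y1+5,x0-5:x1+5],None,fx=6,fy=6,interpolation=2); g0=boxes[n]["g"]; g=cv2.resize(im[g0[1]:g0[3],g0[0]:g0[2]],None,fx=3,fy=3)
    H=max(a.shape[0],g.shape[0]); save(n+"crop.png",np.hstack([np.pad(z,((0,H-z.shape[0]),(0,0),(0,0))) for z in(a,g)]))
E
python3 -c "
import cv2,numpy as np
a=cv2.imread('pics/topcrop.png');b=cv2.imread('pics/sidecrop.png')
W=max(a.shape[1],b.shape[1]);z=np.vstack([np.pad(i,((0,0),(0,W-i.shape[1]),(0,0))) for i in(a,b)]);s=min(800/z.shape[1],600/z.shape[0]);cv2.imwrite('pics/c.png',cv2.resize(z,None,fx=s,fy=s))"
```

```text
top gauge 6041 ((604.8290405273438, 32.16365051269531), (201.75576782226562, 395.8344421386719), 15.986061096191406) floor z -0.0007648298820376493
top bridge 346 ((388.4258117675781, -230.86520385742188), (112.23587036132812, 37.492671966552734), 72.68767547607422) 0.00453678166760992 0.023479534959786646
handle 50 [0.58463425 0.04363114 0.08974807] [0.14079055 0.11766934 0.01204451]
side gauge 7977 ((711.2808837890625, 112.92720031738281), (457.1881103515625, 313.2254333496094), 15.729451179504395) floor z 0.0018387400970644391
side bridge 606 ((386.4359436035156, -229.40328979492188), (116.80680847167969, 34.6850700378418), 70.6168441772461) 0.004530322333989337 0.02094128938958874
handle 55 [0.60391575 0.03699025 0.08997486] [0.06888372 0.12998322 0.01284495]
```

View pics/c.png

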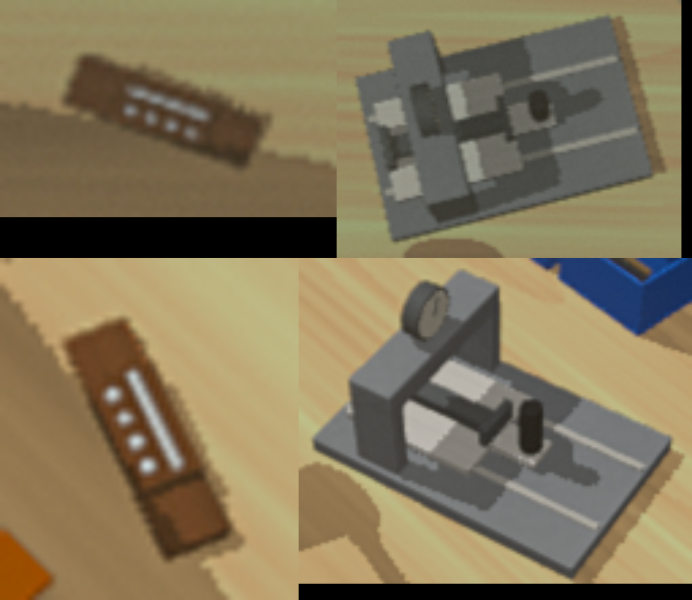

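The crops show the bridge saddle up with four dots. The handle post top is near (300,215) in the top image, and the pull direction is clear. Next I refine positions with colour masks.

```bash
cat > meas.py <<'E'
from m import *
def big(m):
    n,l,s,c=cv2.connectedComponentsWithStats(m.astype(np.uint8)); return l==1+np.argmax(s[1:,4])
def roi(sh,b):
    m=np.zeros(sh[:2],bool); m[b[1]:b[3],b[0]:b[2]]=1; return m
def mrect(c,m,z):
    m=cv2.morphologyEx(m.astype(np.uint8),cv2.MORPH_CLOSE,np.ones((5,5)))
    k=cv2.findContours(m,0,1)[0]; k=max(k,key=cv2.contourArea).reshape(-1,2)
    return rect(ray(c,k,z))
E
python3 - <<'E'
from meas import *
for n,bb,gb,hb in(("top",(355,278,412,310),(225,180,352,275),(290,205,312,228)),("side",(312,312,362,370),(245,155,390,275),(323,203,340,230))):
    c=load(n); im=c["image"]; hsv=cv2.cvtColor(im,cv2.COLOR_RGB2HSV)
    w=im.astype(float); br=roi(im.shape,bb)
    ref=(383,285) if n=="top" else (333,332)
    print(n,"ex wood",im[ref[1]-3:ref[1]+16:3,ref[0]].tolist())
    m=br&(hsv[...,0]<12)&(hsv[...,1]>90)
    m=big(m); print("bridge px",m.sum())
    print(" rect z9",mrect(c,m,.009)," z0",mrect(c,m,.0)[0])
    g=big(roi(im.shape,gb)&(hsv[...,1]<45)); print("gauge px",g.sum())
    if n=="top": print(" rect z20",mrect(c,g,.02),"z10",mrect(c,g,.01))
    h=big(roi(im.shape,hb)&(hsv[...,2]<50)); ys,xs=np.nonzero(h); print("handle px",h.sum(),xs.min(),xs.max(),ys.min(),ys.max(), xs.mean(),ys.mean())
    P=pts(c); q=P[h]; q=q[q[:,2]>.083]; print(len(q),q[:, :].mean(0),np.ptp(q,axis=0))
E
```

```text
top ex wood [[152, 142, 101], [150, 135, 95], [96, 76, 52], [113, 110, 104], [84, 64, 44], [82, 63, 44], [115, 97, 68]]Traceback (most recent call last):
  File "<stdin>", line 8, in <module>
  File "meas.py", line 3, in big
    n,l,s,c=cv2.connectedComponentsWithStats(m.astype(np.uint8)); return l==1+np.argmax(s[1:,4])
                                                                              ~~~~~~~~~^^^^^^^^^
    return _wrapfunc(a, 'argmax', axis=axis, out=out, **kwds)
    return bound(*args, **kwds)
ValueError: attempt to get argmax of an empty sequence
```

```bash
cat > a.py <<'E'
from meas import *
for n,bb,gb,hb in(("top",(355,278,412,310),(225,180,352,275),(290,205,312,228)),("side",(312,312,362,370),(245,155,390,275),(323,203,340,230))):
    c=load(n); im=c["image"]; hsv=cv2.cvtColor(im,cv2.COLOR_RGB2HSV)
    w=im.astype(float); br=roi(im.shape,bb)
    x=cv2.GaussianBlur(w,(3,3),0); rat=x[...,1]/x[...,0]
    for th in((.80,.81,.82) if n=="top" else (.7,.75,.8)):
      m=big(br&(rat<th)); print(n,"bridge px",m.sum()," rect z9",mrect(c,m,.009))
    g=big(roi(im.shape,gb)&(hsv[...,1]<45)); print("gauge px",g.sum())
    if n=="top": print(" rect z20",mrect(c,g,.02),"z10",mrect(c,g,.01))
    h=big(roi(im.shape,hb)&(hsv[...,2]<50)); ys,xs=np.nonzero(h); print("handle px",h.sum(),xs.min(),xs.max(),ys.min(),ys.max(), xs.mean(),ys.mean())
    P=pts(c); q=P[h]; q=q[q[:,2]>.083]; print(len(q),q.mean(0),np.ptp(q,axis=0))
E
python3 a.py
```

```text
top bridge px 184  rect z9 ((388.7647705078125, -232.80499267578125), (106.5543441772461, 29.268905639648438), 74.29934692382812)
top bridge px 209  rect z9 ((388.2651672363281, -232.447509765625), (107.7468032836914, 29.599695205688477), 72.53665924072266)
top bridge px 249  rect z9 ((388.2662658691406, -232.52227783203125), (108.17668914794922, 31.56989860534668), 72.58704376220703)
gauge px 6059
 rect z20 ((608.7758178710938, 78.88894653320312), (234.44491577148438, 308.4386901855469), 15.788274765014648) z10 ((611.4736328125, 79.69482421875), (236.09115600585938, 310.60455322265625), 15.78828239440918)
handle px 20 297 302 218 223 299.15 221.15
4 [0.59577923 0.03478962 0.08968808] [0.00771422 0.0033154  0.00573112]
side bridge px 327  rect z9 ((385.9217529296875, -229.9375762939453), (107.1515884399414, 28.340097427368164), 72.10828399658203)
side bridge px 442  rect z9 ((385.54656982421875, -229.7840576171875), (110.10858154296875, 31.70741844177246), 72.17133331298828)
side bridge px 560  rect z9 ((384.8994140625, -230.22024536132812), (113.24524688720703, 34.91297149658203), 72.2348861694336)
gauge px 7107
handle px 138 326 334 208 226 330.2971014492754 216.6304347826087
50 [0.58877558 0.01716266 0.10869027] [0.61303882 0.66588293 0.93297478]
```

```bash
python3 - <<'E'
from meas import *
T,S=load("top"),load("side")
print(T["image"][208:228,293:308].max(2)); print(S["image"][203:230,322:340].max(2))
print(ray(S,[(330.3,211)],.09), ray(T,[(299.5,218)],.09))
P=pts(T)
# base edges at low height in gauge frame
yaw=np.radians(15.8); ex=np.array([np.cos(yaw),np.sin(yaw)]); ey=np.array([-np.sin(yaw),np.cos(yaw)])
for n,c,gb in(("top",T,(225,180,352,275)),("side",S,(245,155,390,275))):
    p=pts(c)[gb[1]:gb[3],gb[0]:gb[2]].reshape(-1,3); q=p[(p[:,2]>.015)&(p[:,2]<.025)]; a=q[:,:2]@ex; b=q[:,:2]@ey
    print(n,"x",np.percentile(a,[0,.5,1,2,98,99,99.5,100]).round(4),"y",np.percentile(b,[0,.5,1,99,99.5,100]).round(4))
    q=p[(p[:,2]>.085)&(p[:,2]<.095)]; a=q[:,:2]@ex; b=q[:,:2]@ey; s=b<b.mean()
    k=np.median(b); print(np.c_[a,b][b<0.05-0.0*k][:40].round(3).tolist()[:12])
    print("ref handle", np.array([.596,.03])@np.c_[ex,ey])
E
```

```text
[[ 80  85  93 118 141 144 141 140 139 136 129 119 110  98  95]
 [100  99  98 103 121 133 127 118 107  96  92  95  94  94  95]
 [ 98  98  93  85  79  77  76  73  75  70  71  73  73  75  87]
 [ 79  74  74  73  73  73  71  72  72  73  73  71  71  72  86]
 [ 73  73  73  75  73  73  72  70  74  75  73  72  73  74  72]
 [ 73  75  74  73  65  57  55  57  65  73  75  74  73  73  72]
 [ 75  74  70  57  53  49  49  49  53  65  76  75  75  72  76]
 [ 74  76  66  55  49  50  50  51  50  64  73  74  75  74  73]
 [ 73  75  65  52  50  53  49  50  51  56  66  75  74  74  74]
 [ 81  87  77  52  50  50  51  50  47  52  66  75  73  73  71]
 [109 109  87  50  49  51  52  55  50  51  82  88  75  71  73]
 [108 112  89  56  48  54  51  52  50  51  94  99  74  74  75]
 [109 111  92  59  47  49  50  47  48  50  75  85  76  71  73]
 [109 108  95  65  46  47  49  46  44  48  73  86  78  73  72]
 [107 107 107  86  50  45  47  46  44  51  78  97  87  72  73]
 [105 106 106  95  68  49  45  46  47  62  96 117 100  72  73]
 [108 108 109 109  95  71  57  61  75  97 110 119 100  70  69]
 [105 108 108 109 109 103  94
[... 2272 characters left out ...]
96 0.4905 0.491  0.4921 0.6873 0.6888 0.6899 0.6911] y [-0.2434 -0.2418 -0.2408  0.0622  0.0632  0.0643]
[[0.674, -0.041], [0.602, -0.133], [0.601, -0.136], [0.6, -0.129], [0.599, -0.132], [0.599, -0.135], [0.597, -0.141], [0.598, -0.125], [0.596, -0.128], [0.594, -0.137], [0.593, -0.14], [0.592, -0.143]]
ref handle [ 0.58165033 -0.13341249]
side x [0.4865 0.488  0.4889 0.4895 0.8401 0.8559 0.8817 0.9437] y [-0.2414 -0.2402 -0.2397  0.0637  0.067   0.0718]
[[0.677, -0.034], [0.679, -0.036], [0.674, -0.036], [0.678, -0.036], [0.673, -0.033], [0.676, -0.034], [0.68, -0.035], [0.666, -0.028], [0.664, -0.032], [0.67, -0.035], [0.666, -0.027], [0.665, -0.032]]
ref handle [ 0.58165033 -0.13341249]
```

```bash
cat > plan.py <<'E'
# usage: plan.py x y z yaw_deg(of tool y, mod 180) ; prints rows needed
from h import *
import sys
from scipy.spatial.transform import Rotation as Ro
x,y,z,a=map(float,sys.argv[1:5])
s=bot.read_state(); p=s["tool_pos"].copy(); R=Ro.from_rotvec(s["tcp_rot"])
M=R.as_matrix(); print("now",s["time"],p.round(4),"ytool deg",np.degrees(np.arctan2(M[1,1],M[0,1])).round(2),"z",M[:,2].round(4),"q",s["q"].round(2),"w",s["width"],"F",s["wrist_force"].round(1),"g",s["grip_force"])
best=None
c=np.radians(a+180*np.array([-2,-1,0,1,2]))
yw=np.arctan2(M[1,1],M[0,1]); d=c-yw; d=d[np.argmin(abs(d))]
Rt=Ro.from_euler('z',yw+d)*Ro.from_matrix(np.array([[0,1,0],[1,0,0],[0,0,-1.]]).T)  # tool y=+x, tool x=+y, z down
T=np.array([x,y,z]); rv=(R.inv()*Rt).as_rotvec(); print("total turn",rv.round(4),"shift",(T-p).round(4),np.linalg.norm(T-p).round(4))
n=int(np.ceil(max(np.linalg.norm(T-p)/.0413,np.linalg.norm(rv)/.1245,1)))
if len(sys.argv)>5: n=int(sys.argv[5])
nt=int(np.ceil(np.linalg.norm(rv)/.1245)) or 1
acc=p.copy()
for i in range(n):
    t=rv/nt if i<nt else 0*rv
    want=p+(T-p)*(i+1)/n
    v=R.inv().apply(want-acc); r=np.r_[(t/.5).round(3),(v/.1).round(3)]
    acc=acc+R.apply(r[3:]*.1); R=R*Ro.from_rotvec(r[:3]*.5); print((r+0.).tolist())
E
python3 plan.py .602 .030 .200 15.8
```

```text
now 0.1 [0.1959 0.6452 0.2301] ytool deg 73.11 z [-7.0e-04 -1.9e-03 -1.0e+00] q [ 1.24  0.26  1.61  0.    1.27 -0.04] w 0.9994021058971132 F [-0.  -0.1  0.3] g 0.0
total turn [-1.9000e-03  9.0000e-04  1.0003e+00] shift [ 0.4061 -0.6152 -0.0301] 0.7378
[0.0, 0.0, 0.222, -0.315, -0.261, 0.017]
[0.0, 0.0, 0.222, -0.342, -0.225, 0.017]
[0.0, 0.0, 0.222, -0.365, -0.186, 0.018]
[0.0, 0.0, 0.222, -0.384, -0.144, 0.017]
[0.0, 0.0, 0.222, -0.397, -0.101, 0.017]
[0.0, 0.0, 0.222, -0.405, -0.056, 0.017]
[0.0, 0.0, 0.222, -0.41, -0.011, 0.018]
[0.0, 0.0, 0.222, -0.408, 0.035, 0.017]
[0.0, 0.0, 0.222, -0.402, 0.079, 0.017]
[0.0, 0.0, 0.0, -0.39, 0.124, 0.017]
[0.0, 0.0, 0.0, -0.39, 0.123, 0.017]
[0.0, 0.0, 0.0, -0.391, 0.124, 0.018]
[0.0, 0.0, 0.0, -0.39, 0.123, 0.017]
[0.0, 0.0, 0.0, -0.391, 0.124, 0.017]
[0.0, 0.0, 0.0, -0.39, 0.123, 0.017]
[0.0, 0.0, 0.0, -0.391, 0.124, 0.018]
[0.0, 0.0, 0.0, -0.39, 0.123, 0.017]
[0.0, 0.0, 0.0, -0.391, 0.124, 0.017]
```

Call:
play_rows(moves=[[[0,0,0.22,-0.31,-0.26,0,60],[0,0,0.22,-0.34,-0.22,0,60],[0,0,0.22,-0.36,-0.19,0,60],[0,0,0.22,-0.38,-0.14,0,60],[0,0,0.22,-0.4,-0.1,0,60]]])

```text
time: 0.52
tool_pos: [0.3087, 0.4745, 0.2306]
tcp_rot: [-1.294, -2.862, 0.002]
wrist_force: [0.8, -0.3, 0.0]
width: 0.703
grip_force: 0.0
```

Call:
play_rows(moves=[[[0,0,0.22,-0.4,-0.06,0,60],[0,0,0.22,-0.41,-0.01,0,60],[0,0,0.22,-0.41,0.03,0,60],[0,0,0.22,-0.4,0.08,0,60],[0,0,0,-0.39,0.12,0,60]]])

```text
time: 0.93
tool_pos: [0.4216, 0.3041, 0.231]
tcp_rot: [-1.888, -2.511, 0.001]
wrist_force: [0.2, 0.1, -0.2]
width: 0.701
grip_force: 0.0
```

Call:
play_rows(moves=[[[0,0,0,-0.39,0.12,0,60],[0,0,0,-0.39,0.12,0,60],[0,0,0,-0.39,0.12,0,60],[0,0,0,-0.39,0.12,0,60],[0,0,0,-0.39,0.12,0,60]]])

```text
time: 1.35
tool_pos: [0.5341, 0.134, 0.2309]
tcp_rot: [-1.882, -2.515, 0.0]
wrist_force: [0.0, -0.3, -0.7]
width: 0.708
grip_force: 0.0
```

```bash
python3 plan.py .602 .030 .050 15.8
```

```text
now 1.35 [0.5341 0.134  0.2309] ytool deg 16.38 z [-5.e-04  0.e+00 -1.e+00] q [ 0.2   0.03  1.87  0.    1.24 -0.09] w 0.7077260668365847 F [ 0.  -0.3 -0.7] g 0.0
total turn [-0.0004 -0.0001  0.0101] shift [ 0.0679 -0.104  -0.1809] 0.2195
[-0.001, 0.0, 0.02, -0.198, 0.06, 0.302]
[0.0, 0.0, 0.0, -0.198, 0.061, 0.301]
[0.0, 0.0, 0.0, -0.197, 0.062, 0.302]
[0.0, 0.0, 0.0, -0.198, 0.062, 0.301]
[0.0, 0.0, 0.0, -0.198, 0.061, 0.302]
[0.0, 0.0, 0.0, -0.197, 0.062, 0.301]
```

Call:
play_rows(moves=[[[0,0,0.02,-0.4,0.12,0,60],[0,0,0,-0.4,0.12,0,60],[0,0,0,-0.39,0.125,0,60],[0,0,0,0,0,0.35,60],[0,0,0,0,0,0.35,60]]])

```text
time: 1.77
tool_pos: [0.6052, 0.0291, 0.1632]
tcp_rot: [1.896, 2.498, 0.006]
wrist_force: [-0.2, -0.1, -0.2]
width: 0.703
grip_force: 0.0
```

```bash
python3 - <<'E'
from h import *
c=cam("side"); save("s1.png",cv2.resize(c["image"][120:290,220:420],None,fx=3,fy=3))
E
python3 plan.py .602 .030 .050 15.8
```

```text
now 1.8167 [0.5977 0.03   0.1526] ytool deg 15.65 z [-1.020e-02 -1.000e-04 -9.999e-01] q [ 0.01  0.19  1.85  0.    1.12 -0.26] w 0.7048806987092482 F [-3.3  0.  -5.6] g 0.0
total turn [-0.0099 -0.0027 -0.0026] shift [ 0.0043 -0.     -0.1026] 0.1026
[-0.02, -0.005, -0.005, -0.005, 0.017, 0.342]
[0.0, 0.0, 0.0, -0.004, 0.014, 0.342]
[0.0, 0.0, 0.0, -0.004, 0.013, 0.341]
```

View pics/s1.png

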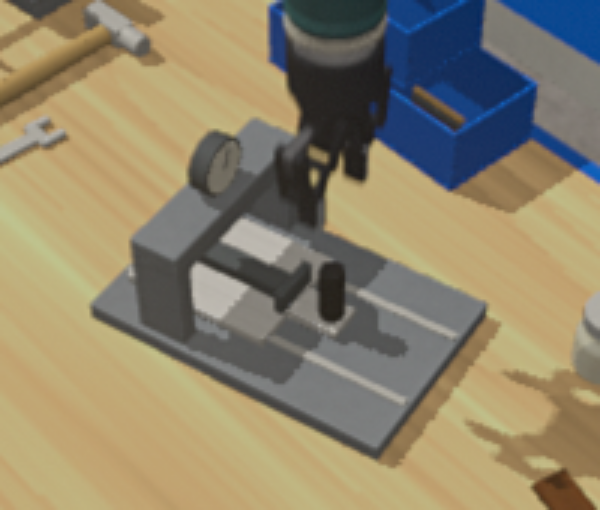

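The hand is above the handle post (crop (332,290)) and clear of the portal, so I descend.

Call:
play_rows(moves=[[[0,0,0,0,0,0,60],[0,0,0,0,0,0.2,60],[0,0,0,0,0,0.3,60],[0,0,0,0,0,0.3,60],[0,0,0,0,0,0.3,60]]])

```text
time: 2.23
tool_pos: [0.6036, 0.0326, 0.0534]
tcp_rot: [1.891, 2.504, 0.005]
wrist_force: [0.5, 0.3, -0.3]
width: 0.702
grip_force: 0.0
```

Call:
play_rows(moves=[[[0,0,0,0,0,0,0],[0,0,0,0,0,0,0],[0,0,0,0,0,0,0],[0,0,0,0,0,0,0],[0,0,0,0,0,0,0]]], newtons=50)

```text
time: 2.65
tool_pos: [0.6051, 0.0327, 0.0542]
tcp_rot: [1.891, 2.502, 0.008]
wrist_force: [7.0, 3.2, -8.9]
width: 0.268
grip_force: 49.9
```

```bash
python3 plan.py .643 -.114 .050 15.8
```

```text
now 2.65 [0.6051 0.0327 0.0542] ytool deg 15.83 z [ 0.0075  0.001  -1.    ] q [ 0.01  0.3   1.91  0.    0.92 -0.26] w 0.2680622441601397 F [ 7.   3.2 -8.9] g 49.88623559474945
total turn [0.0075 0.0011 0.0006] shift [ 0.0379 -0.1467 -0.0042] 0.1516
[0.015, 0.002, 0.001, -0.379, -0.009, 0.011]
[0.0, 0.0, 0.0, -0.378, -0.009, 0.01]
[0.0, 0.0, 0.0, -0.379, -0.008, 0.011]
[0.0, 0.0, 0.0, -0.379, -0.009, 0.011]
```

Call:
play_rows(moves=[[[0,0,0,-0.25,0,0,0],[0,0,0,-0.3,0,0,0],[0,0,0,-0.3,0,0,0],[0,0,0,-0.3,0,0,0],[0,0,0,-0.2,0,0,0]]])

```text
time: 3.07
tool_pos: [0.6422, -0.0993, 0.0542]
tcp_rot: [1.892, 2.501, 0.007]
wrist_force: [7.4, 5.0, -7.7]
width: 0.263
grip_force: 50.1
```

Call:
play_rows(moves=[[[0,0,0,-0.05,0,0,0],[0,0,0,-0.05,0,0,0],[0,0,0,-0.04,0,0,0],[0,0,0,-0.03,0,0,0],[0,0,0,0,0,0,0]]])

```text
time: 3.48
tool_pos: [0.6431, -0.103, 0.0543]
tcp_rot: [-1.89, -2.496, -0.02]
wrist_force: [-3.3, 35.7, 4.5]
width: 0.266
grip_force: 51.4
```

```bash
python3 plan.py .643 -.114 .050 15.8
```

```text
now 3.4833 [ 0.6431 -0.103   0.0543] ytool deg 15.73 z [-0.0012  0.0167 -0.9999] q [-0.21  0.38  1.8   0.02  0.97 -0.49] w 0.26594102316072027 F [-3.3 35.7  4.5] g 51.39564514160156
total turn [ 0.0033 -0.0164 -0.0013] shift [-0.0001 -0.011  -0.0043] 0.0118
[0.007, -0.033, -0.003, -0.106, -0.031, 0.041]
```

Call:
play_rows(moves=[[[0,0,0,0.1,0,0,0],[0,0,0,0,0,0,0],[0,0,0,0,0,0,65],[0,0,0,0,0,0,65],[0,0,0,0,0,0,65]]])

```text
time: 3.9
tool_pos: [0.6421, -0.1054, 0.0541]
tcp_rot: [1.892, 2.503, 0.002]
wrist_force: [-0.2, 0.2, 0.4]
width: 0.687
grip_force: 0.0
```

Call:
play_rows(moves=[[[0,0,0,0,0,-0.2,65],[0,0,0,0,0,-0.4,65],[0,0,0,0,0,-0.4,65],[0,0,0,0,0,-0.2,65],[0,0,0,0,0,0,65]]])

```text
time: 4.32
tool_pos: [0.6451, -0.1066, 0.1806]
tcp_rot: [1.888, 2.495, 0.009]
wrist_force: [0.7, 0.0, 0.2]
width: 0.76
grip_force: 0.0
```

```bash
python3 plan.py .387 -.231 .120 -17.7
```

```text
now 4.3167 [ 0.6451 -0.1066  0.1806] ytool deg 15.76 z [ 0.014  -0.0031 -0.9999] q [-0.2   0.25  1.72 -0.    1.16 -0.48] w 0.7603594527428081 F [0.7 0.  0.2] g 0.0
total turn [0.0143 0.0029 0.584 ] shift [-0.2581 -0.1244 -0.0606] 0.2929
[0.006, 0.001, 0.234, -0.061, -0.354, 0.072]
[0.006, 0.001, 0.234, -0.103, -0.344, 0.072]
[0.006, 0.001, 0.234, -0.142, -0.329, 0.074]
[0.006, 0.001, 0.234, -0.179, -0.31, 0.075]
[0.006, 0.001, 0.234, -0.214, -0.287, 0.075]
[0.0, 0.0, 0.0, -0.247, -0.26, 0.076]
[0.0, 0.0, 0.0, -0.246, -0.26, 0.076]
[0.0, 0.0, 0.0, -0.247, -0.26, 0.076]
```

Call:
play_rows(moves=[[[0,0,0.234,-0.06,-0.35,0.07,65],[0,0,0.234,-0.1,-0.34,0.07,65],[0,0,0.234,-0.14,-0.33,0.07,65],[0,0,0.234,-0.18,-0.31,0.07,65],[0,0,0.234,-0.21,-0.29,0.07,65]]])

```text
time: 4.73
tool_pos: [0.4775, -0.1825, 0.1363]
tcp_rot: [2.542, 1.845, 0.0]
wrist_force: [-0.1, -1.2, -0.3]
width: 0.759
grip_force: 0.0
```

Call:
play_rows(moves=[[[0,0,0,-0.25,-0.26,0.08,65],[0,0,0,-0.25,-0.26,0.08,65],[0,0,0,-0.24,-0.26,0.08,65],[0,0,0,0,0,0,65],[0,0,0,0,0,0,65]]])

```text
time: 5.15
tool_pos: [0.3803, -0.2289, 0.1119]
tcp_rot: [-2.54, -1.848, 0.001]
wrist_force: [-0.6, -0.6, 0.3]
width: 0.762
grip_force: 0.0
```

```bash
python3 - <<'E'
from h import *
for n in("top","side"):
    c=cam(n); np.savez(n+"1.npz",**{k:np.array(v) for k,v in c.items()})
    x0,y0,x1,y1=(225,165,420,310) if n=="top" else (240,140,430,370)
    save(n+"1.png",cv2.resize(c["image"][y0:y1,x0:x1],None,fx=800/195 if n=="top" else 2.6,fy=800/195 if n=="top" else 2.6,interpolation=cv2.INTER_CUBIC))
E
python3 plan.py .387 -.231 .002 -17.7
```

```text
now 5.25 [ 0.383  -0.2289  0.1131] ytool deg -17.78 z [ 1.8e-03 -8.0e-04 -1.0e+00] q [-0.59 -0.07  2.2   0.    1.01 -0.28] w 0.7602591170082312 F [0.7 0.2 0.4] g 0.0
total turn [ 0.0019  0.0002 -0.0013] shift [ 0.004  -0.0021 -0.1111] 0.1112
[0.004, 0.0, -0.003, -0.002, 0.014, 0.37]
[0.0, 0.0, 0.0, -0.003, 0.015, 0.371]
[0.0, 0.0, 0.0, -0.002, 0.015, 0.37]
```

View pics/top1.png

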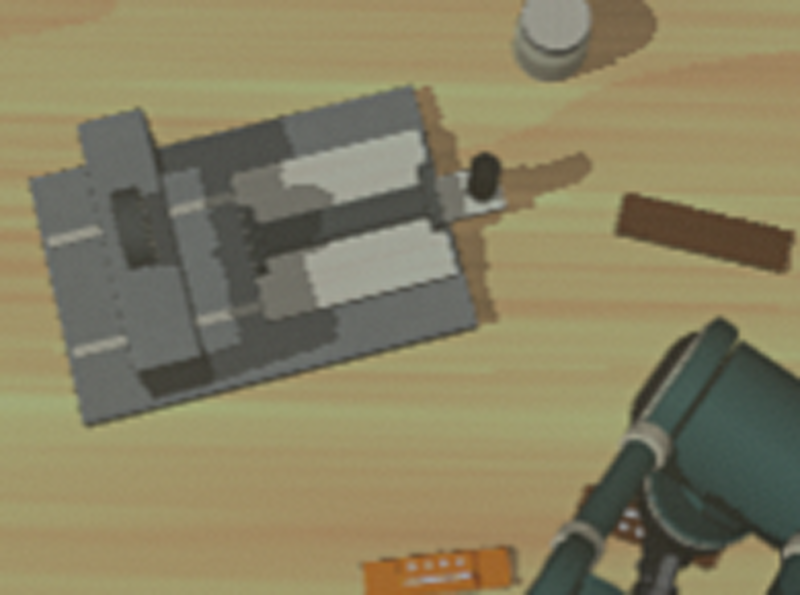

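View pics/side1.png

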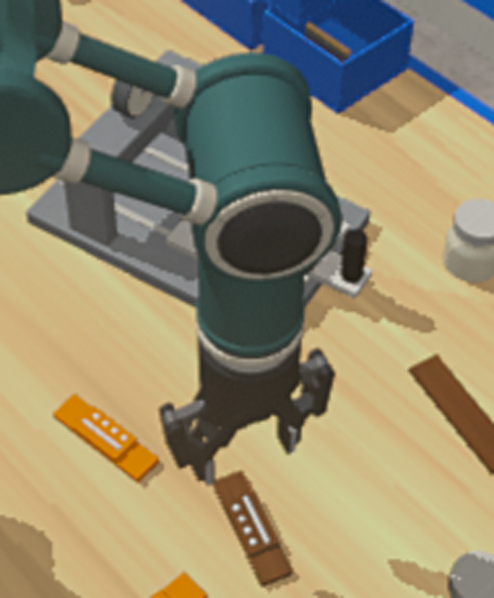

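The top view shows the carriage fully out, with the dark rail and stop around crop (340,215) and the post at (485,175). The side view shows the open hand above the dark bridge at crop (250,525). I descend and grasp.

Call:
play_rows(moves=[[[0,0,0,0,0.01,0.3,65],[0,0,0,0,0.01,0.3,65],[0,0,0,0,0.01,0.3,65],[0,0,0,0,0,0.1,65],[0,0,0,0,0,0,65]]])

```text
time: 5.67
tool_pos: [0.384, -0.2274, 0.01]
tcp_rot: [-2.531, -1.852, 0.003]
wrist_force: [-0.6, 1.3, 0.6]
width: 0.758
grip_force: 0.0
```

```bash
python3 plan.py .387 -.231 .002 -17.7
```

```text
now 5.6667 [ 0.384  -0.2274  0.01  ] ytool deg -17.62 z [-0.0047  0.0033 -1.    ] q [-0.59  0.1   2.26  0.    0.79 -0.28] w 0.7576332226769172 F [-0.6  1.3  0.6] g 0.0
total turn [-0.0055 -0.0017  0.0013] shift [ 0.003  -0.0036 -0.008 ] 0.0092
[-0.011, -0.003, 0.003, -0.025, 0.04, 0.079]
```

Call:
play_rows(moves=[[[0,0,0,-0.025,0.035,0.07,65],[0,0,0,0,0,0,65],[0,0,0,0,0,0,40],[0,0,0,0,0,0,20],[0,0,0,0,0,0,20]]], newtons=30)

```text
time: 6.08
tool_pos: [0.3886, -0.2333, 0.0065]
tcp_rot: [2.535, 1.852, 0.001]
wrist_force: [-0.1, 0.2, 15.7]
width: 0.343
grip_force: 16.0
```

Call:
play_rows(moves=[[[0,0,0,0,0,0,10],[0,0,0,0,0,0,10],[0,0,0,0,0,0,10]]])

```text
time: 6.33
tool_pos: [0.3887, -0.2333, 0.0066]
tcp_rot: [2.535, 1.852, 0.001]
wrist_force: [-0.3, 0.3, 6.3]
width: 0.338
grip_force: 30.3
```

```bash
python3 plan.py .387 -.231 .002 -17.7
```

```text
now 6.3333 [ 0.3887 -0.2333  0.0066] ytool deg -17.71 z [ 0.0021 -0.0014 -1.    ] q [-0.6   0.11  2.26  0.    0.77 -0.29] w 0.3376336871823439 F [-0.3  0.3  6.3] g 30.34229815006256
total turn [ 0.0024  0.0006 -0.0003] shift [-0.0017  0.0023 -0.0046] 0.0054
[0.005, 0.001, -0.001, 0.017, -0.024, 0.046]
```

```bash
cat > rail.py <<'E'
from meas import *
import sys
yaw=np.radians(15.7); E=np.array([[np.cos(yaw),np.sin(yaw)],[-np.sin(yaw),np.cos(yaw)]])
c=dict(np.load("top1.npz")); P=pts(c); im=c["image"]
q=P[175:260,225:365].reshape(-1,3); V=im[175:260,225:365].max(2).reshape(-1); ab=q[:,:2]@E.T
pc=lambda v:np.percentile(v,[0,1,3,50,97,99,100]).round(4).tolist()
for nm,lo,hi in(("plate",.028,.036),("railtop",.043,.049),("stop",.053,.060)):
    m=(q[:,2]>lo)&(q[:,2]<hi)&(ab[:,1]<-.11)&(abs(ab[:,0]-.59)<.075); print(nm,m.sum(),"a",pc(ab[m,0]),"b",pc(ab[m,1]),"z",np.median(q[m,2]))
m=(q[:,2]>.084)&(q[:,2]<.096)&(ab[:,1]<-.2); print("handle",m.sum(),"a",pc(ab[m,0]),"b",pc(ab[m,1]))
# sub-pixel rays: intensity along the rail centreline and across, at plate/rail heights
def prof(pts3):
    uv=cv2.projectPoints(pts3,cv2.Rodrigues(c["R"])[0],c["t"],c["K"],c["dist"])[0].reshape(-1,2).astype(np.float32)
    return cv2.remap(im.max(2).astype(np.float32),uv[:,0].reshape(1,-1),uv[:,1].reshape(1,-1),1)[0].round().astype(int)
A=np.arange(.52,.662,.002)
for b in(-.20,-.21): 
    p=np.c_[np.c_[A,A*0+b]@E,A*0+.032]; print("across z32 b",b); print(list(zip((A*1000).astype(int).tolist(),prof(p).tolist())))
B=np.arange(-.255,-.21,.002)
for a in(.55,.63):
    p=np.c_[np.c_[B*0+a,B]@E,B*0+.032]; print("along z32 a",a); print(list(zip((B*1000).astype(int).tolist(),prof(p).tolist())))
h=big(roi(im.shape,(330,195,355,218))&(im.max(2)<60)); ys,xs=np.nonzero(h); print(xs.min(),xs.max(),ys.min(),ys.max())
print(im[198:218,335:352].max(2))
E
python3 rail.py
```

```text
plate 1002 a [0.5299, 0.5318, 0.5336, 0.5793, 0.648, 0.65, 0.6518] b [-0.2859, -0.2766, -0.2585, -0.1755, -0.1139, -0.1112, -0.1101] z 0.03138504781808797
railtop 201 a [0.567, 0.5751, 0.5788, 0.5906, 0.6025, 0.6032, 0.6039] b [-0.2691, -0.2607, -0.23, -0.1712, -0.1139, -0.1124, -0.1102] z 0.04577412205481204
stop 35 a [0.5674, 0.5682, 0.5699, 0.5908, 0.6129, 0.6143, 0.6151] b [-0.2687, -0.2667, -0.2628, -0.2303, -0.2247, -0.1881, -0.1693] z 0.05551322650078359
handle 44 a [0.5802, 0.5805, 0.5809, 0.5905, 0.6006, 0.6017, 0.6025] b [-0.2822, -0.2816, -0.2807, -0.2703, -0.2607, -0.2603, -0.2601]
across z32 b -0.2
[(520, 105), (522, 105), (524, 104), (526, 100), (528, 93), (530, 112), (532, 139), (534, 157), (536, 165), (538, 165), (540, 164), (542, 163), (544, 163), (546, 163), (548, 165), (550, 165), (552, 165), (554, 164), (556, 163), (558, 160), (560, 161), (562, 163), (564, 162), (566, 162), (568, 162), (570, 163), (572, 164), (574, 164), (576, 157), (578, 141), (580, 104), (582, 75), (584, 73), (586, 74), (588, 78), (590, 79), (592, 80), (594, 79), (596, 78), (598, 78), (600, 77),
[... 2585 characters left out ...]
148 138  83  52  57  58  58  59  56  85 117 129 128 127 126]
 [115 115 144 133  67  54  56  54  57  55  55  84 117 128 128 126 125]
 [114 115 141 125  66  51  56  53  56  55  57  98 126 127 126 125 124]
 [114 114 117  98  65  52  55  55  57  51  64 101 125 132 129 129 130]
 [113 114 113 114  92  60  52  52  53  56  82 109 122 131 137 137 135]
 [114 113 115 146 144 101  70  61  64  87 116 129 136 140 138 138 138]
 [115 114 116 145 169 154 128 115 118 147 170 168 153 139 133 134 134]
 [117 114 116 146 170 170 171 168 163 155 160 150 126 118 126 127 130]
 [117 116 118 142 160 158 156 150 126 100  97 104 114 126 133 135 149]
 [113 111 112 113 109 101 100 106 110 119 124 126 145 162 163 159 163]]
```

Call:
play_rows(moves=[[[0,0,0,0,0,-0.1,10],[0,0,0,0,0,-0.2,10],[0,0,0,0,0,-0.3,10],[0,0,0,0,0,-0.3,10],[0,0,0,0,0,-0.3,10]]])

```text
time: 6.75
tool_pos: [0.3869, -0.2321, 0.1267]
tcp_rot: [-2.536, -1.852, 0.001]
wrist_force: [1.8, 0.0, -0.3]
width: 0.34
grip_force: 29.8
```

```bash
python3 plan.py .6121 .0045 .127 15.7 10
```

```text
now 6.75 [ 0.3869 -0.2321  0.1267] ytool deg -17.71 z [-9.e-04  6.e-04 -1.e+00] q [-0.6  -0.07  2.17 -0.    1.04 -0.29] w 0.34010771504210374 F [ 1.8  0.  -0.3] g 29.760034382343292
total turn [-9.000e-04 -5.000e-04 -5.831e-01] shift [0.2252 0.2366 0.0003] 0.3267
[0.0, 0.0, -0.233, 0.294, 0.143, 0.0]
[0.0, 0.0, -0.233, 0.275, 0.175, -0.001]
[0.0, 0.0, -0.233, 0.253, 0.207, 0.0]
[0.0, 0.0, -0.233, 0.228, 0.234, 0.0]
[0.0, 0.0, -0.233, 0.198, 0.26, -0.001]
[0.0, 0.0, 0.0, 0.167, 0.281, 0.0]
[0.0, 0.0, 0.0, 0.167, 0.28, -0.001]
[0.0, 0.0, 0.0, 0.167, 0.281, 0.0]
[0.0, 0.0, 0.0, 0.168, 0.281, 0.0]
[0.0, 0.0, 0.0, 0.167, 0.28, -0.001]
```

Call:
play_rows(moves=[[[0,0,-0.233,0.29,0.14,0,10],[0,0,-0.233,0.28,0.18,0,10],[0,0,-0.233,0.25,0.21,0,10],[0,0,-0.233,0.23,0.23,0,10],[0,0,-0.233,0.2,0.26,0,10]]])

```text
time: 7.17
tool_pos: [0.5008, -0.113, 0.126]
tcp_rot: [1.891, 2.508, 0.0]
wrist_force: [-0.3, 0.5, -0.7]
width: 0.342
grip_force: 29.8
```

Call:
play_rows(moves=[[[0,0,0,0.17,0.28,0,10],[0,0,0,0.17,0.28,0,10],[0,0,0,0.17,0.28,0,10],[0,0,0,0.17,0.28,0,10],[0,0,0,0.16,0.28,0,10]]])

```text
time: 7.58
tool_pos: [0.6129, 0.006, 0.1257]
tcp_rot: [-1.897, -2.504, 0.0]
wrist_force: [-0.4, -0.5, -1.0]
width: 0.337
grip_force: 29.8
```

Call:
play_rows(moves=[[[0,0,0,0,0,0,10],[0,0,0,0,0,0.2,10],[0,0,0,0,0,0.2,10],[0,0,0,0,0,0,10],[0,0,0,0,0,0,10]]])

```text
time: 8.0
tool_pos: [0.6104, 0.0043, 0.0841]
tcp_rot: [-1.896, -2.501, 0.004]
wrist_force: [0.3, -1.0, -0.5]
width: 0.338
grip_force: 29.8
```

```bash
python3 - <<'E'
from h import *
for n in("top","side"):
    c=cam(n); np.savez(n+"2.npz",**{k:np.array(v) for k,v in c.items()})
E
python3 plan.py .6121 .0045 .0626 15.7;python3 plan.py .6121 .0045 .0526 15.7
```

```text
now 8.1 [0.6127 0.0041 0.0864] ytool deg 15.64 z [ 1.e-03 -1.e-04 -1.e+00] q [-0.03  0.27  1.88 -0.    0.99 -0.31] w 0.33975856127252846 F [-0.3  0.3 -0.4] g 29.847294241189957
total turn [ 0.0009  0.0004 -0.001 ] shift [-0.0006  0.0004 -0.0238] 0.0238
[0.002, 0.001, -0.002, 0.005, -0.005, 0.238]
now 8.1 [0.6127 0.0041 0.0864] ytool deg 15.64 z [ 1.e-03 -1.e-04 -1.e+00] q [-0.03  0.27  1.88 -0.    0.99 -0.31] w 0.33975856127252846 F [-0.3  0.3 -0.4] g 29.847294241189957
total turn [ 0.0009  0.0004 -0.001 ] shift [-0.0006  0.0004 -0.0338] 0.0338
[0.002, 0.001, -0.002, 0.005, -0.005, 0.338]
```

```bash
python3 - <<'E'
from h import *
c=dict(np.load("side2.npz")); save("s2.png",cv2.resize(c["image"][150:280,250:400],None,fx=4,fy=4,interpolation=2))
E
```

```text
(no output)
```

View pics/s2.png

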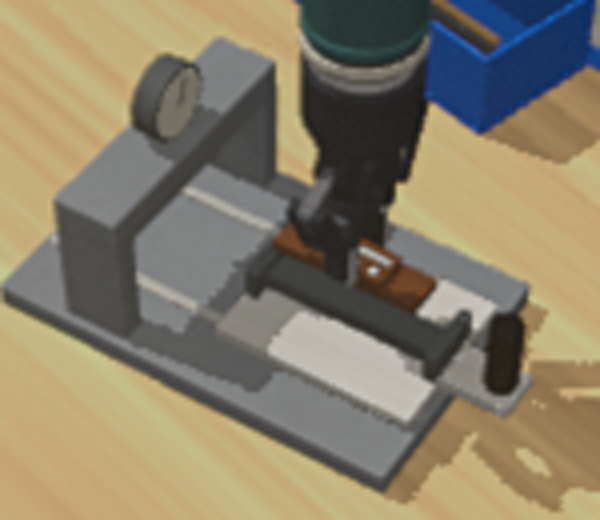

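Call:
play_rows(moves=[[[0,0,0,0,0,0.15,10],[0,0,0,0,0,0.1,10],[0,0,0,0,0,0.04,10],[0,0,0,0,0,0,10],[0,0,0,0,0,0,10]]])

```text
time: 8.52
tool_pos: [0.6123, 0.0044, 0.0564]
tcp_rot: [-1.898, -2.503, 0.0]
wrist_force: [-1.4, 0.5, -0.3]
width: 0.337
grip_force: 29.9
```

The bridge is held level, in line with the rail and between the stops (crop (260,275) to (450,340)). I lower it gently to contact.

Call:
play_rows(moves=[[[0,0,0,0,0,0.01,10],[0,0,0,0,0,0.01,10],[0,0,0,0,0,0,10],[0,0,0,0,0,0,10]]])

```text
time: 8.85
tool_pos: [0.6127, 0.0046, 0.0546]
tcp_rot: [1.898, 2.503, 0.0]
wrist_force: [-0.3, 0.4, 0.2]
width: 0.341
grip_force: 29.9
```

Call:
play_rows(moves=[[[0,0,0,0,0,0.01,10],[0,0,0,0,0,0,10],[0,0,0,0,0,0,10]]])

```text
time: 9.1
tool_pos: [0.6124, 0.0046, 0.0532]
tcp_rot: [-1.898, -2.504, 0.0]
wrist_force: [-1.0, 0.5, -0.8]
width: 0.338
grip_force: 29.9
```

Call:
play_rows(moves=[[[0,0,0,0,0,0.01,10],[0,0,0,0,0,0,10],[0,0,0,0,0,0,10]]])

```text
time: 9.35
tool_pos: [0.6126, 0.0045, 0.0527]
tcp_rot: [1.898, 2.503, 0.0]
wrist_force: [-0.9, -0.1, 2.4]
width: 0.338
grip_force: 30.2
```

Call:
play_rows(moves=[[[0,0,0,0,0,0.005,10],[0,0,0,0,0,0,10],[0,0,0,0,0,0,32],[0,0,0,0,0,0,36],[0,0,0,0,0,0,45]]], newtons=20)

```text
time: 9.77
tool_pos: [0.6123, 0.0045, 0.0515]
tcp_rot: [-1.898, -2.503, 0.0]
wrist_force: [-0.2, -0.5, 0.2]
width: 0.527
grip_force: 0.0
```

Call:
play_rows(moves=[[[0,0,0,0,0,0,60],[0,0,0,0,0,0,65],[0,0,0,0,0,-0.1,65],[0,0,0,0,0,-0.3,65],[0,0,0,0,0,-0.35,65]]])

```text
time: 10.18
tool_pos: [0.6098, 0.0046, 0.1249]
tcp_rot: [-1.895, -2.499, 0.006]
wrist_force: [0.0, -0.2, -1.1]
width: 0.762
grip_force: 0.0
```

Call:
play_rows(moves=[[[0,0,0,0,0,-0.35,65],[0,0,0,0,0,-0.1,65],[0,0,0,-0.35,0,0,65],[0,0,0,-0.4,0,0,65],[0,0,0,-0.35,0,0,65]]])

```text
time: 10.6
tool_pos: [0.6429, -0.1024, 0.1733]
tcp_rot: [1.894, 2.504, 0.001]
wrist_force: [0.4, 0.2, -0.2]
width: 0.763
grip_force: 0.0
```

```bash
python3 plan.py .643 -.103 .0543 15.7; python3 - <<'E'
from h import *
for n in("top","side"):
    c=cam(n); np.savez(n+"3.npz",**{k:np.array(v) for k,v in c.items()})
a,b=[dict(np.load(n+"3.npz"))["image"] for n in("top","side")]
A=cv2.resize(a[180:270,245:360],None,fx=4,fy=4,interpolation=2);B=cv2.resize(b[190:280,270:385],None,fx=4,fy=4,interpolation=2)
save("s3.png",cv2.resize(np.hstack([A,B]),None,fx=800/920,fy=800/920))
E
```

```text
now 10.6 [ 0.6429 -0.1024  0.1733] ytool deg 15.78 z [ 2.2e-03 -8.0e-04 -1.0e+00] q [-0.2   0.26  1.72 -0.    1.16 -0.47] w 0.7625987462911927 F [ 0.4  0.2 -0.2] g 0.0
total turn [0.0019 0.0014 0.0014] shift [ 1.00e-04 -6.00e-04 -1.19e-01] 0.119
[0.004, 0.003, 0.003, -0.001, -0.001, 0.397]
[0.0, 0.0, 0.0, -0.002, 0.0, 0.397]
[0.0, 0.0, 0.0, -0.003, -0.001, 0.396]
```

View pics/s3.png

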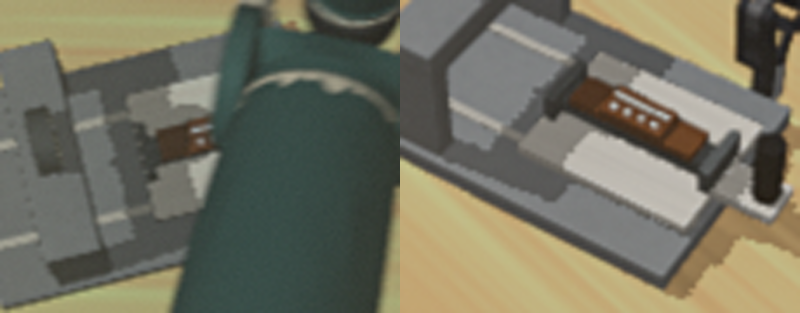

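The side view shows the bridge on the rail between both stops, ends at about (570,90) and (705,145). I measure the centring in that view.

```bash
cat > chk.py <<'E'
from meas import *
import sys
n,k=sys.argv[1],sys.argv[2]; db=float(sys.argv[3]) if len(sys.argv)>3 else 0
yaw=np.radians(15.7); E=np.array([[np.cos(yaw),np.sin(yaw)],[-np.sin(yaw),np.cos(yaw)]])
c=dict(np.load(n+k+".npz")); im=c["image"].astype(np.float32); c0=(.5905,-.1613+db)
def prof(a,b,z):
    a,b=np.broadcast_arrays(a,b); p=np.c_[np.c_[a,b]@E,np.full(a.shape,z)]
    uv=cv2.projectPoints(p,cv2.Rodrigues(c["R"])[0],c["t"],c["K"],c["dist"])[0].reshape(-1,2).astype(np.float32)
    v=cv2.remap(im,uv[:,0].reshape(1,-1),uv[:,1].reshape(1,-1),1)[0]; return (v[:,0]/v[:,2]*100).round().astype(int),v.max(1).round().astype(int)
r=np.arange(-80,81,2)
x,v=prof(c0[0]+.0,c0[1]+r/1000,.055); print("along: mm, R/B%, V"); print([(int(i),int(j),int(l)) for i,j,l in zip(r,x,v) if abs(i)>44])
r=np.arange(-26,27,2)
for b in(-.042,.042):
    x,v=prof(c0[0]+r/1000,c0[1]+b,.055); print("across at",b,[(int(i),int(j)) for i,j in zip(r,x)])
hsv=cv2.cvtColor(c["image"],cv2.COLOR_RGB2HSV)
uv=cv2.projectPoints(np.r_[np.array(c0)@E,.05][None],cv2.Rodrigues(c["R"])[0],c["t"],c["K"],c["dist"])[0].ravel().astype(int)
rb=im[...,0]/np.maximum(im[...,2],1)
m=big(roi(im.shape,(uv[0]-40,uv[1]-35,uv[0]+40,uv[1]+35))&(rb>1.5)); R=mrect(c,m,.055); print(uv,m.sum(),R,"ab off mm",(E@np.array(R[0])-np.array(c0)*1000).round(1))
E
python3 chk.py side 3
```

```text
along: mm, R/B%, V
[(-80, 110, 117), (-78, 110, 93), (-76, 112, 57), (-74, 115, 50), (-72, 110, 58), (-70, 103, 74), (-68, 99, 90), (-66, 98, 92), (-64, 99, 90), (-62, 99, 85), (-60, 102, 77), (-58, 105, 65), (-56, 105, 60), (-54, 117, 62), (-52, 154, 64), (-50, 234, 78), (-48, 266, 98), (-46, 269, 110), (46, 221, 78), (48, 217, 78), (50, 216, 78), (52, 224, 78), (54, 227, 78), (56, 220, 79), (58, 192, 77), (60, 151, 71), (62, 123, 62), (64, 109, 55), (66, 110, 54), (68, 108, 60), (70, 106, 67), (72, 105, 66), (74, 105, 66), (76, 104, 69), (78, 103, 76), (80, 101, 89)]
across at -0.042 [(-26, 110), (-24, 115), (-22, 134), (-20, 176), (-18, 220), (-16, 242), (-14, 263), (-12, 270), (-10, 270), (-8, 272), (-6, 273), (-4, 270), (-2, 269), (0, 269), (2, 271), (4, 280), (6, 287), (8, 273), (10, 200), (12, 146), (14, 119), (16, 108), (18, 106), (20, 107), (22, 107), (24, 107), (26, 107)]
across at 0.042 [(-26, 109), (-24, 114), (-22, 124), (-20, 146), (-18, 178), (-16, 205), (-14, 215), (-12, 220), (-10, 221), (-8, 226), (-6, 219), (-4, 216), (-2, 218), (0, 219), (2, 221), (4, 225), (6, 228), (8, 230), (10, 219), (12, 185), (14, 146), (16, 119), (18, 108), (20, 108), (22, 108), (24, 109), (26, 109)]
[339 224] 352 ((701.3027954101562, 42.6005859375), (93.83407592773438, 93.31069946289062), 44.75175476074219) ab off mm [96.2 12.5]
```

```bash
cat >> chk.py <<'E'
r=np.arange(-36,37,2)
for b in(-.067,.073):
    x,v=prof(c0[0]+r/1000,c0[1]+b,.056); print("stop across",b,[(int(i),int(l)) for i,l in zip(r,v)])
r=np.arange(-76,77,2)
for b in(-.05,-.03,.0):
    x,v=prof(c0[0]+r/1000,c0[1]+b,.032); print("plate across",b,[(int(i),int(l)) for i,l in zip(r,v) if abs(i)>44])
E
python3 chk.py side 3 | tail -5
```

```text
stop across -0.067 [(-36, 144), (-34, 116), (-32, 87), (-30, 63), (-28, 61), (-26, 68), (-24, 84), (-22, 94), (-20, 94), (-18, 93), (-16, 92), (-14, 92), (-12, 91), (-10, 91), (-8, 91), (-6, 92), (-4, 92), (-2, 93), (0, 92), (2, 91), (4, 91), (6, 91), (8, 88), (10, 89), (12, 88), (14, 90), (16, 89), (18, 86), (20, 87), (22, 89), (24, 117), (26, 149), (28, 174), (30, 190), (32, 193), (34, 194), (36, 193)]
stop across 0.073 [(-36, 91), (-34, 91), (-32, 83), (-30, 73), (-28, 66), (-26, 63), (-24, 61), (-22, 65), (-20, 66), (-18, 65), (-16, 66), (-14, 67), (-12, 66), (-10, 66), (-8, 65), (-6, 66), (-4, 65), (-2, 66), (0, 66), (2, 66), (4, 66), (6, 65), (8, 66), (10, 65), (12, 67), (14, 67), (16, 67), (18, 68), (20, 65), (22, 68), (24, 72), (26, 79), (28, 86), (30, 88), (32, 88), (34, 88), (36, 87)]
plate across -0.05 [(-76, 127), (-74, 128), (-72, 129), (-70, 129), (-68, 120), (-66, 106), (-64, 114), (-62, 125), (-60, 151), (-58, 179), (-56, 190), (-54, 193), (-52, 192), (-50, 191), (-48, 190), (-46, 190), (46, 191), (48, 192), (50, 193), (52, 193), (54, 194), (56, 191), (58, 187), (60, 
[... 167 characters left out ...]
 123), (-66, 114), (-64, 110), (-62, 123), (-60, 154), (-58, 183), (-56, 191), (-54, 192), (-52, 191), (-50, 191), (-48, 190), (-46, 190), (46, 188), (48, 189), (50, 190), (52, 191), (54, 193), (56, 191), (58, 186), (60, 166), (62, 138), (64, 121), (66, 123), (68, 124), (70, 124), (72, 123), (74, 123), (76, 122)]
plate across 0.0 [(-76, 127), (-74, 127), (-72, 126), (-70, 123), (-68, 112), (-66, 102), (-64, 108), (-62, 120), (-60, 150), (-58, 182), (-56, 189), (-54, 191), (-52, 191), (-50, 190), (-48, 190), (-46, 189), (46, 189), (48, 188), (50, 189), (52, 190), (54, 191), (56, 191), (58, 185), (60, 166), (62, 142), (64, 129), (66, 124), (68, 124), (70, 125), (72, 126), (74, 126), (76, 126)]
```

```bash
cat > d.py <<'E'
from meas import *
import sys
yaw=np.radians(15.7); E=np.array([[np.cos(yaw),np.sin(yaw)],[-np.sin(yaw),np.cos(yaw)]])
n,k=sys.argv[1:3]; db=float(sys.argv[3]) if len(sys.argv)>3 else 0
c=dict(np.load(n+k+".npz")); P=pts(c); im=c["image"].astype(float); q=P.reshape(-1,3); rb=(im[...,0]/np.maximum(im[...,2],1)).reshape(-1)
ab=((q[:,:2]@E.T)-[.5905,-.1613+db])*1000; z=q[:,2]*1000
near=(abs(ab[:,0])<40)&(abs(ab[:,1])<85)
pc=lambda v:np.percentile(v,[0,2,10,50,90,98,100]).round(1).tolist()
for nm,m in(("wing-",near&(z>51)&(z<59)&(ab[:,1]<-30)&(ab[:,1]>-58)&(rb>1.5)),("wing+",near&(z>51)&(z<59)&(ab[:,1]>32)&(ab[:,1]<62)&(rb>1.5)),("mid",near&(z>57)&(abs(ab[:,1])<30)),("low brown",near&(z<51)&(z>44)&(rb>1.5)),("all brown",near&(rb>1.5)&(z>44)&(z<66)),("stop-",near&(z>51)&(z<60)&(ab[:,1]<-56)&(rb<1.2)),("stop+",near&(z>51)&(z<60)&(ab[:,1]>60)&(rb<1.2))):
    if m.sum(): print(nm,m.sum(),"a",pc(ab[m,0]),"b",pc(ab[m,1]),"z",pc(z[m]))
m=near&(z>57)&(abs(ab[:,1])<40); 
m=near&(rb>1.5)&(z>44)&(z<66); print("PCA rect",cv2.minAreaRect(ab[m].astype(np.float32)))
E
python3 d.py side 3; python3 - <<'E'
import sys
sys.argv=["chk.py","side","3"]
import io,contextlib
with contextlib.redirect_stdout(io.StringIO()): exec(open("chk.py").read())
r=np.arange(-26,27,2)
for b in(-.046,-.036,.038,.05):
  x,v=prof(c0[0]+r/1000,c0[1]+b,.055); print(b,[(int(i),int(l)) for i,l in zip(r,v)])
E
```

```text
wing- 61 a [-18.7, -18.6, -15.4, -2.9, 7.9, 10.1, 11.0] b [-50.3, -50.0, -48.5, -39.9, -32.2, -30.7, -30.2] z [51.5, 51.9, 53.0, 55.4, 57.6, 58.1, 58.3]
wing+ 75 a [-17.3, -16.9, -15.3, -2.8, 9.3, 12.1, 12.8] b [32.0, 34.1, 37.0, 46.6, 56.3, 59.4, 60.3] z [51.1, 51.5, 53.3, 55.8, 57.8, 58.5, 58.8]
mid 191 a [-18.2, -17.0, -15.3, -2.9, 10.7, 14.0, 15.6] b [-29.3, -25.4, -19.9, 1.9, 24.4, 28.2, 29.8] z [57.1, 57.3, 58.1, 61.3, 64.1, 66.6, 68.7]
low brown 27 a [-17.1, -16.8, -16.0, -14.2, -12.3, -1.1, 1.2] b [-49.0, -48.7, -47.8, -10.2, 32.7, 51.6, 54.1] z [44.5, 45.1, 47.4, 50.0, 50.9, 51.0, 51.0]
all brown 344 a [-18.7, -17.5, -16.0, -8.2, 8.8, 11.9, 14.8] b [-50.3, -48.6, -41.9, -1.0, 49.1, 56.7, 60.3] z [44.5, 49.0, 51.8, 56.9, 62.0, 63.5, 65.7]
stop- 65 a [-26.6, -25.7, -22.7, -1.4, 19.7, 24.1, 24.4] b [-72.1, -71.8, -70.5, -67.0, -61.8, -60.8, -59.9] z [51.8, 52.0, 53.3, 56.6, 58.6, 59.6, 59.9]
stop+ 69 a [-26.5, -25.6, -23.4, -3.5, 18.2, 23.4, 25.2] b [63.4, 65.5, 67.1, 70.8, 76.2, 77.1, 77.2] z [51.4, 51.5, 52.1, 56.2, 59.1, 59.8, 59.9]
PCA rect ((-1.845627784729004, 4.994121551
[... 544 characters left out ...]
4, 107), (6, 105), (8, 102), (10, 106), (12, 116), (14, 148), (16, 179), (18, 191), (20, 192), (22, 191), (24, 190), (26, 189)]
0.038 [(-26, 68), (-24, 55), (-22, 54), (-20, 60), (-18, 65), (-16, 68), (-14, 74), (-12, 80), (-10, 79), (-8, 81), (-6, 81), (-4, 79), (-2, 78), (0, 74), (2, 75), (4, 73), (6, 73), (8, 74), (10, 74), (12, 75), (14, 90), (16, 109), (18, 120), (20, 132), (22, 136), (24, 135), (26, 135)]
0.05 [(-26, 67), (-24, 57), (-22, 52), (-20, 56), (-18, 62), (-16, 67), (-14, 71), (-12, 76), (-10, 78), (-8, 79), (-6, 78), (-4, 77), (-2, 77), (0, 78), (2, 78), (4, 78), (6, 77), (8, 75), (10, 75), (12, 78), (14, 88), (16, 107), (18, 127), (20, 134), (22, 136), (24, 135), (26, 134)]
```

Centring is good: about 1 mm off across and 2 mm along, with small yaw. I re-grip the post and push slowly home.

Call:
play_rows(moves=[[[0,0,0,0,0,0.3,65],[0,0,0,0,0,0.3,65],[0,0,0,0,0,0.3,65],[0,0,0,0,0,0.28,65],[0,0,0,0,0,0,65]]])

```text
time: 11.12
tool_pos: [0.6364, -0.0997, 0.0469]
tcp_rot: [-1.891, -2.495, 0.008]
wrist_force: [-1.2, 0.6, -1.1]
width: 0.762
grip_force: 0.0
```

Call:
play_rows(moves=[[[0,0,0,0,0,0,45],[0,0,0,0,0,0,30],[0,0,0,0,0,0,20],[0,0,0,0,0,0,10],[0,0,0,0,0,0,10]]], newtons=30)

```text
time: 11.53
tool_pos: [0.643, -0.1019, 0.0569]
tcp_rot: [1.896, 2.502, 0.0]
wrist_force: [-3.9, -0.8, 7.1]
width: 0.272
grip_force: 30.2
```

Call:
play_rows(moves=[[[0,0,0,0.03,0,0,10],[0,0,0,0.06,0,0,10],[0,0,0,0.08,0,0,10],[0,0,0,0.1,0,0,10],[0,0,0,0.1,0,0,10]]])

```text
time: 11.95
tool_pos: [0.6331, -0.0669, 0.0569]
tcp_rot: [1.896, 2.501, -0.0]
wrist_force: [-4.4, -3.0, 5.5]
width: 0.27
grip_force: 30.1
```

Call:
play_rows(moves=[[[0,0,0,0.1,0,0,10],[0,0,0,0.1,0,0,10],[0,0,0,0.1,0,0,10],[0,0,0,0.1,0,0,10],[0,0,0,0.1,0,0,10]]])

```text
time: 12.37
tool_pos: [0.6195, -0.0183, 0.057]
tcp_rot: [1.896, 2.501, 0.0]
wrist_force: [-4.6, -2.7, 6.2]
width: 0.274
grip_force: 30.2
```

Call:
play_rows(moves=[[[0,0,0,0.1,0,0,10],[0,0,0,0.1,0,0,10],[0,0,0,0.1,0,0,10],[0,0,0,0.08,0,0,10],[0,0,0,0.06,0,0,10]]])

```text
time: 12.78
tool_pos: [0.6074, 0.0246, 0.0569]
tcp_rot: [1.896, 2.502, 0.0]
wrist_force: [-4.6, -3.6, 6.5]
width: 0.266
grip_force: 30.3
```

Call:
play_rows(moves=[[[0,0,0,0.04,0,0,10],[0,0,0,0.03,0,0,10],[0,0,0,0.03,0,0,10],[0,0,0,0.03,0,0,10],[0,0,0,0.03,0,0,10]]])

```text
time: 13.2
tool_pos: [0.6032, 0.0396, 0.0569]
tcp_rot: [1.896, 2.502, 0.0]
wrist_force: [-4.9, -2.9, 7.9]
width: 0.27
grip_force: 30.3
```

```bash
python3 plan.py .6021 .0425 .0569 15.7
```

```text
now 13.2 [0.6032 0.0396 0.0569] ytool deg 15.7 z [ 0.0019 -0.0012 -1.    ] q [ 0.03  0.29  1.91 -0.    0.93 -0.25] w 0.2701653164420347 F [-4.9 -2.9  7.9] g 30.327992141246796
total turn [ 0.0015  0.0017 -0.0001] shift [-0.0011  0.0029  0.    ] 0.0031
[0.003, 0.003, 0.0, 0.031, -0.002, 0.0]
```

Travel so far is 147 mm. I creep to the stop while watching the force.

Call:
play_rows(moves=[[[0,0,0,0.02,0,0,10],[0,0,0,0.02,0,0,10],[0,0,0,0.02,0,0,10],[0,0,0,0.02,0,0,10],[0,0,0,0,0,0,10]]])

```text
time: 13.62
tool_pos: [0.6027, 0.0416, 0.057]
tcp_rot: [1.889, 2.498, -0.008]
wrist_force: [-0.4, -22.6, 4.6]
width: 0.264
grip_force: 30.0
```

```bash
python3 plan.py .6021 .0425 .0569 15.7
```

```text
now 13.6167 [0.6027 0.0416 0.057 ] ytool deg 15.82 z [ 0.0051 -0.01   -0.9999] q [ 0.03  0.29  1.91 -0.01  0.93 -0.23] w 0.26423731313764925 F [ -0.4 -22.6   4.6] g 29.996378123760223
total turn [0.0022 0.011  0.002 ] shift [-0.0006  0.0009 -0.0001] 0.0011
[0.004, 0.022, 0.004, 0.011, -0.003, 0.0]
```

Call:
play_rows(moves=[[[0,0,0,-0.02,0,0,10],[0,0,0,-0.02,0,0,10],[0,0,0,0,0,0,30],[0,0,0,0,0,0,45],[0,0,0,0,0,0,60]]])

```text
time: 14.03
tool_pos: [0.6024, 0.0443, 0.055]
tcp_rot: [1.897, 2.502, 0.003]
wrist_force: [-0.5, 1.2, 1.2]
width: 0.619
grip_force: 0.0
```

Call:
play_rows(moves=[[[0,0,0,0,0,0,65],[0,0,0,0,0,-0.2,65],[0,0,0,0,0,-0.4,65],[0,0,0,0,0,-0.4,65],[0,0,0,0,0,-0.3,65]]])

```text
time: 14.45
tool_pos: [0.6022, 0.0446, 0.1868]
tcp_rot: [1.896, 2.503, 0.003]
wrist_force: [-0.0, 0.1, -0.2]
width: 0.761
grip_force: 0.0
```

Call:
play_rows(moves=[[[0,0,0,-0.4,0,-0.1,65],[0,0,0,-0.4,0,0,65],[0,0,0,-0.4,0,0,65],[0,0,0,-0.4,0,0,65],[0,0,0,-0.4,0,0,65]]])

```text
time: 14.87
tool_pos: [0.656, -0.1496, 0.1942]
tcp_rot: [1.896, 2.504, 0.001]
wrist_force: [0.2, 0.4, 0.2]
width: 0.761
grip_force: 0.0
```

Call:
play_rows(moves=[[[0,0,0,-0.4,0,0,65],[0,0,0,-0.3,0,0,65],[0,0,0,0,0,0,65],[0,0,0,0,0,0,65]]])

```text
time: 15.2
tool_pos: [0.6744, -0.2173, 0.1932]
tcp_rot: [-1.901, -2.501, -0.0]
wrist_force: [-0.4, -0.7, 0.3]
width: 0.757
grip_force: 0.0
```

```bash
python3 - <<'E'
from h import *
for n in("top","side"):
    c=cam(n); np.savez(n+"4.npz",**{k:np.array(v) for k,v in c.items()})
a,b=[dict(np.load(n+"4.npz"))["image"] for n in("top","side")]
A=cv2.resize(a[180:270,225:340],None,fx=4,fy=4,interpolation=2);B=cv2.resize(b[165:255,250:365],None,fx=4,fy=4,interpolation=2)
save("s4.png",cv2.resize(np.hstack([A,B]),None,fx=800/920,fy=800/920))
E
python3 d.py side 4 .15; python3 d.py top 4 .15; python3 plan.py .7 -.3 .2 15.7|head -1
```

```text
wing- 65 a [-18.5, -17.7, -16.4, -5.7, 7.4, 10.8, 12.0] b [-52.7, -51.8, -49.6, -42.0, -32.9, -30.6, -30.3] z [51.0, 51.2, 52.3, 55.0, 57.8, 58.5, 58.8]
mid 752 a [-40.0, -37.8, -29.6, -8.3, 20.6, 37.4, 40.0] b [-28.5, -24.4, -22.8, -8.3, 7.8, 20.8, 27.6] z [57.1, 58.1, 62.8, 132.0, 178.8, 184.9, 187.4]
low brown 9 a [-16.2, -16.0, -15.1, -13.9, 2.9, 5.2, 5.8] b [-50.4, -50.3, -49.8, -14.2, 5.1, 7.6, 8.2] z [46.7, 46.8, 47.1, 49.1, 50.4, 50.8, 50.9]
all brown 176 a [-18.5, -17.6, -16.4, -7.8, 7.6, 12.1, 14.1] b [-52.7, -50.7, -48.4, -25.9, -3.2, 4.1, 8.2] z [46.7, 49.1, 52.3, 56.7, 61.8, 64.0, 65.5]
stop- 65 a [-27.1, -26.3, -21.7, -1.2, 19.2, 23.0, 24.7] b [-74.1, -72.7, -72.0, -68.6, -62.9, -58.7, -57.6] z [51.4, 51.6, 53.0, 56.3, 59.3, 59.9, 60.0]
PCA rect ((-2.9353179931640625, -22.68743324279785), (60.86934280395508, 31.14118003845215), 87.08206939697266)
wing- 53 a [-13.4, -13.2, -12.1, -0.8, 10.1, 12.4, 13.1] b [-53.2, -53.1, -51.4, -42.5, -32.5, -30.9, -30.1] z [51.4, 51.8, 52.1, 55.0, 57.7, 58.6, 58.9]
wing+ 56 a [-13.3, -13.2, -11.9, 0.1, 10.7, 13.5, 13.6] b [32.4, 33.1, 34
[... 419 characters left out ...]
-0.8, 10.4, 13.2, 15.2] b [-53.2, -52.4, -48.0, -27.4, 49.1, 53.0, 55.0] z [46.1, 48.5, 50.9, 54.8, 58.5, 61.8, 63.9]
stop- 42 a [-23.6, -22.4, -20.0, 1.5, 20.8, 24.3, 24.6] b [-77.8, -77.8, -76.9, -72.9, -68.9, -68.1, -68.0] z [51.5, 51.5, 52.4, 54.3, 58.2, 59.1, 59.4]
stop+ 42 a [-25.0, -23.6, -21.9, -0.2, 19.5, 24.0, 24.3] b [60.4, 60.4, 60.7, 65.5, 69.5, 70.2, 70.6] z [51.1, 51.4, 52.1, 55.2, 57.3, 58.2, 59.7]
PCA rect ((-0.10435009002685547, 0.8322105407714844), (108.58859252929688, 28.335569381713867), 88.76167297363281)
now 15.3 [ 0.674  -0.2149  0.1933] ytool deg 15.68 z [-9.0e-04  1.1e-03 -1.0e+00] q [-0.34  0.35  1.57  0.    1.23 -0.62] w 0.7593558667902689 F [-0.4  1.  -1. ] g 0.0
```

View pics/s4.png

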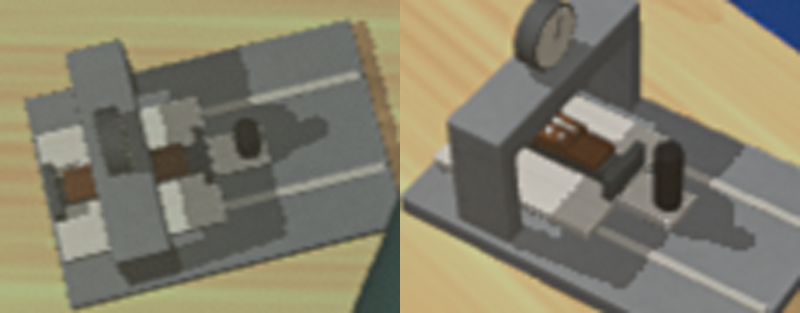

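The top crop shows the carriage home, with the bridge ends visible either side of the beam at (78,185) and (168,160). Depth hints at an offset of about 3–4 mm along the rail, so I measure it more sharply by ray profile.

```bash
cat > al.py <<'E'
import sys,io,contextlib
sys.argv=["chk.py"]+sys.argv[1:]
with contextlib.redirect_stdout(io.StringIO()): exec(open("chk.py").read())
r=np.arange(-84,85,1.)
for a in(-.008,0,.008):
  p=[prof(c0[0]+a,c0[1]+r/1000,z) for z in(.055,)][0]; print(a,"R/B",[(int(i),int(j),int(l)) for i,j,l in zip(r,*p) if abs(i)>46])
for a in(-.019,.019):
  p=prof(c0[0]+a,c0[1]+r/1000,.056); print("stop wing",a,[(int(i),int(l)) for i,l in zip(r,p[1]) if abs(i)>54])
E
python3 al.py top 4 .15
```

```text
-0.008 R/B [(-84, 110, 121), (-83, 111, 122), (-82, 111, 121), (-81, 111, 118), (-80, 111, 114), (-79, 111, 108), (-78, 111, 99), (-77, 111, 89), (-76, 111, 79), (-75, 111, 74), (-74, 110, 70), (-73, 109, 66), (-72, 109, 66), (-71, 110, 67), (-70, 111, 68), (-69, 112, 68), (-68, 112, 68), (-67, 112, 67), (-66, 111, 67), (-65, 111, 66), (-64, 110, 66), (-63, 109, 67), (-62, 110, 67), (-61, 111, 67), (-60, 111, 67), (-59, 114, 66), (-58, 116, 66), (-57, 118, 66), (-56, 126, 67), (-55, 135, 68), (-54, 145, 69), (-53, 152, 70), (-52, 156, 71), (-51, 159, 72), (-50, 161, 73), (-49, 162, 73), (-48, 164, 74), (-47, 165, 74), (47, 187, 97), (48, 188, 97), (49, 189, 97), (50, 189, 98), (51, 185, 97), (52, 176, 94), (53, 168, 91), (54, 158, 87), (55, 144, 82), (56, 132, 78), (57, 123, 73), (58, 121, 71), (59, 119, 69), (60, 118, 67), (61, 114, 71), (62, 112, 75), (63, 109, 79), (64, 108, 81), (65, 108, 84), (66, 107, 87), (67, 106, 90), (68, 105, 94), (69, 104, 97), (70, 108, 103), (71, 117, 114), (72, 126, 125), (73, 135, 136), (74, 145, 147), (75, 154, 159), (76, 160, 167), (77, 161, 169), (
[... 3193 characters left out ...]
 (83, 172), (84, 172)]
stop wing 0.019 [(-84, 84), (-83, 83), (-82, 83), (-81, 84), (-80, 85), (-79, 84), (-78, 81), (-77, 78), (-76, 75), (-75, 72), (-74, 69), (-73, 66), (-72, 66), (-71, 67), (-70, 68), (-69, 75), (-68, 85), (-67, 96), (-66, 105), (-65, 112), (-64, 119), (-63, 123), (-62, 123), (-61, 124), (-60, 124), (-59, 123), (-58, 123), (-57, 122), (-56, 122), (-55, 122), (55, 146), (56, 142), (57, 136), (58, 124), (59, 107), (60, 93), (61, 84), (62, 81), (63, 78), (64, 78), (65, 80), (66, 83), (67, 85), (68, 88), (69, 91), (70, 96), (71, 105), (72, 115), (73, 126), (74, 139), (75, 152), (76, 165), (77, 168), (78, 171), (79, 173), (80, 174), (81, 174), (82, 173), (83, 173), (84, 173)]
```

The estimates from both views put the bridge about 2 mm off along the rail and under 1 mm across, with about 0.02 rad yaw. The carriage is against its home stop and the arm is clear, so I hand in.

```bash
python3 -c "
from workcell import bot
print(bot.finish_job())"
```

```text
the job is handed in; nothing more can be done
None
```

I handed the job in with the carriage pushed home to its stop, the bridge flat and released on the rail, and the arm clear; I measured the bridge about 2 mm off centre along the rail (rougher depth readings gave up to 4 mm of the 5 mm allowed), under 1 mm across and about 0.02 rad out of line, and no verdict came back.

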